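# Read both coded sides of a freezer box

### The job

Slide the open freezer box along the counter against the orange sprung bar of the code reader, blue-labelled side first, square to the bar and centred on it, and with the box alone (not the fingers) gently press the bar in about half way for a moment. Then draw the box back at least 3 cm clear of the bar, turn it a quarter turn, and press the yellow-labelled side in the same way; leave it there, yellow side flush against the bar, and let go. Keep the box flat on the counter throughout, never ram the bar, and leave the violet bottle and the sample cups where they stand.

Things in the scene. Friction and masses are not known exactly. Their poses are not given: they have to be found in the camera images.
- box: White open square freezer box, 100 x 100 x 45 mm, 0.4 kg, loose, empty. Walls and floor 5 mm, hollow 90 x 90 x 40 mm; fingers can reach in to push, pull or turn it. Labels on two sides, with a strip of the same colour on the rim above. Origin: centre of its underside; +x points out through the blue side, +y through the yellow side (next counter-clockwise from above), z up.
- blue_face (a point): Centre of the blue-labelled outer side of the box (box x = +50 mm), 22 mm above its underside; axes as the box.
- yellow_face (a point): Centre of the yellow-labelled outer side of the box (box y = +50 mm), 22 mm above its underside; axes as the box.
- reader: Code reader, fixed to the counter: white housing 75 deep x 150 wide x 94 mm high on a black foot 85 x 156 mm, dark window in its front. Origin: centre of its underside; +x points from its front to its back, so a box is pushed onto it along its +x; y along the bar, z up.
- reader_bar (a joint): Inward travel of the orange sprung bar: 0 m = fully out, 0.020 m = hard stop; weak spring, about 2 N at the stop. Half way is 0.010.
- bar_front (a point): Centre of the front face of the orange bar, which moves with the bar; 82 mm in front of the reader's origin when fully out, 22 mm above the counter; axes as the reader. The bar is 130 mm wide, 22 mm high (11 to 33 mm above the counter), 10 mm thick.
- bottle: Violet stain bottle with black cap, 42 mm across, 77 mm high, loose; a bystander. Origin: centre of its underside.
- cup: Sample cup with red screw lid, 39 mm across, 74 mm high, loose, of the two standing between the blue tube rack and the hose the one nearer the robot; a bystander. Origin: centre of its underside.

How it is judged:
By the outcome, as a careful person would: the job done as asked, in the order asked, and still so for the second after the job is handed in, with the robot touching nothing.
It also fails if it takes over 67 s, if anything falls off the work surface, if the arm or the gripper's body presses on something with over 40 N, if the wrist force passes 120 N, or if a joint passes its speed limit or range.

### The arm

A 7-joint arm with a two-finger parallel gripper is mounted at the origin on a cart in front of the work surface, level with it; the furniture and walls round the work are solid. World frame = base frame: x ahead of the robot, y to its left, z up, the work surface at z = 0. Lengths are in m, angles in rad, forces in N, time in s.
With the tool pointing down it reaches from about 0.425 to 0.95 m from the base axis. Payload 16.7 kg.
Tool frame: the origin (TCP) lies midway between the tips of the shut fingers; the grasp point (between the pads) lies 19 mm behind it (hold_point_z is the distance from the TCP to the grasp point, in m); y points along the fingers, z is the direction in which the jaws open and shut, and the axes are right-handed (so a half turn about y gives the same grasp; the last joint's range is limited). The gripper opens to 94 mm and grips with 3 to 60 N. Pads are 16 mm wide; open, the fingers measure 119 mm over their backs; the gripper's body (75 mm by 177 mm) begins 78 mm behind the grasp point.
Start: joints at [-1.367, 0.426, 0.074, 1.606, -0.034, 1.111, -0.067], TCP at [0.233, 0.633, 0.205] pointing down, gripper open.
Joint ranges: [-2.85, 2.85], [-0.5, 2.14], [-1.23, 1.37], [0.21, 2.46], [-1.02, 4.16], [0.16, 2.05], [-2.73, 2.73]. Speed limits (rad/s): [1.89, 1.89, 2.39, 2.39, 3.01, 3.01, 3.01].

### API

Orientations are given as a unit quaternion [w, x, y, z].
In Python, from cell import * gives the robot as it stands. The module is installed in compiled form; this text tells all that it offers.
- The arm moves only by the shell command python3 -m handwheel 'ROWS' [FORCE]. ROWS is JSON, a list of rows, each a list of 7 numbers: the shift along the tool's x, y, z in cm, then the turn, a rotation vector about the tool's x, y, z in degrees, then the opening, from 0 (shut) to 1 (fully open). In form: [[x, y, z, rx, ry, rz, grip], ...]. A call has 1 to 20 rows; each row is the pose to reach, as a shift and turn from the pose commanded when the call began, along the tool's axes at that moment; what a row does not reach only later rows make up. A row lasts 1/8 s, in which the tool goes at most 62.5 mm and 10.7 degrees, less where a joint would pass 70% of its speed; a pose out of reach is approached as far as the arm can. A call with a gripper value outside its range is refused whole. The fingers move at their own pace and stop on an object; FORCE is the grip in N (left out, the last holds). Time passes only in rows, so rows that repeat a pose let the fingers close. It gives the time, the measured TCP pose, the force and the opening at its end, in the units of the state.
- sense(): the state, without advancing time (a new reading comes with each control period).
- read_camera(name): name is "scene" or "top"; returns (picture, depth): 480x640x3 uint8, red, green, blue; 480x640 float32, m along the optical axis (not along the pixel's ray), 0 where there is no reading.
- calibration(name): a dict with "vertical_fov" (degrees; the focal length in pixels is half the picture's height over the tangent of half this angle, whatever the lens; pixels are square), "cx", "cy" (the principal point, pixels), "world_to_cam" (4x4, takes a point from world to camera coordinates). Camera axes: x right, y up, looking along -z (the intrinsics and any distortion apply to the point x, -y, -z); pixel columns grow to the right and rows downward; lengths in m; the calibration is good to about 2 mm. A picture is of the moment at which its call begins. calibration takes no time and is no camera call.
- sign_off(): hands the job in, once; it reports no verdict.
The state is a dict: "clock": time; "joint_pos": joint angles; "qvel": joint speeds; "tau": joint torques, N m; "position": TCP position; "tool_rot": TCP orientation; "wrist_force": force on the tool from outside, world axes, zero at the start; "wrist_torque": the same for the moment, N m; "gripper_width": finger opening in m.
Only numpy, scipy, OpenCV 4.12 (cv2) and the standard library are available. Lean on these libraries where they do the work, as an engineer would, in place of code of your own. Each camera call takes 0.05 s, during which the arm holds its last target. There are 200 camera calls.

## Working session

There is one attempt and no reset: what is moved stays moved. The work goes in short steps, Python scripts to look and compute and a shell command to move; the robot and the scene stay as the last step left them, time stands still between calls to the robot, and variables do not carry over. Pictures are saved under pics/ and viewed, about 8 in all and at most 12, crops included, and the job is handed in when it is done.

```bash
mkdir -p pics; cat > h.py <<'E'
import numpy as np,cv2
from cell import *
from scipy.spatial.transform import Rotation as R
def K(n):
    c=calibration(n); f=240/np.tan(np.radians(c["vertical_fov"])/2); return c,f
def ray(n,u,v,z):
    c,f=K(n); T=np.linalg.inv(np.array(c["world_to_cam"]))
    d=T[:3,:3]@np.array([(u-c["cx"])/f,-(v-c["cy"])/f,-1]); o=T[:3,3]
    return o+d*(z-o[2])/d[2]
def cloud(n,dep):
    c,f=K(n); T=np.linalg.inv(np.array(c["world_to_cam"]))
    v,u=np.mgrid[:480,:640]
    P=np.stack([(u-c["cx"])/f*dep,-(v-c["cy"])/f*dep,-dep],-1)
    return P@T[:3,:3].T+T[:3,3]
def snap(n,name):
    im,d=read_camera(n); cv2.imwrite(f"pics/{name}.png",im[:,:,::-1]); np.save(f"pics/{name}.npy",d); return im,d
def tool():
    s=sense(); q=s["tool_rot"]; return np.array(s["position"]),R.from_quat([q[1],q[2],q[3],q[0]]).as_matrix(),s
E
python3 - <<'E'
from h import *
for n in("scene","top"):
    snap(n,n+"0"); print(calibration(n))
p,M,s=tool(); print(p,M.round(3),s["clock"],s["gripper_width"],s["wrist_force"])
E
```

```text
{'vertical_fov': 42.16569227908003, 'cx': 326.8193323259656, 'cy': 232.589631543476, 'world_to_cam': array([[ 0.89571581, -0.44440587, -0.01402184, -0.33032985],
       [ 0.21488517,  0.40506931,  0.88867498, -0.31246871],
       [-0.38925256, -0.79901332,  0.45832321, -0.59551732],
       [ 0.        ,  0.        ,  0.        ,  1.        ]])}
{'vertical_fov': 46.37088193342282, 'cx': 316.8714706533865, 'cy': 243.2086374894269, 'world_to_cam': array([[-0.01165286, -0.99990128, -0.00785149,  0.34344586],
       [ 0.98197932, -0.01292451,  0.18854594, -0.53320782],
       [-0.1886288 , -0.0055129 ,  0.98203298, -0.93173723],
       [ 0.        ,  0.        ,  0.        ,  1.        ]])}
[0.23311039 0.63303375 0.20482967] [[ 0.938 -0.     0.346]
 [-0.346 -0.001  0.938]
 [ 0.    -1.    -0.001]] 0.1 0.09414345423589439 [-1.0250215   0.00635539 -0.20572882]
```

View pics/top0.png

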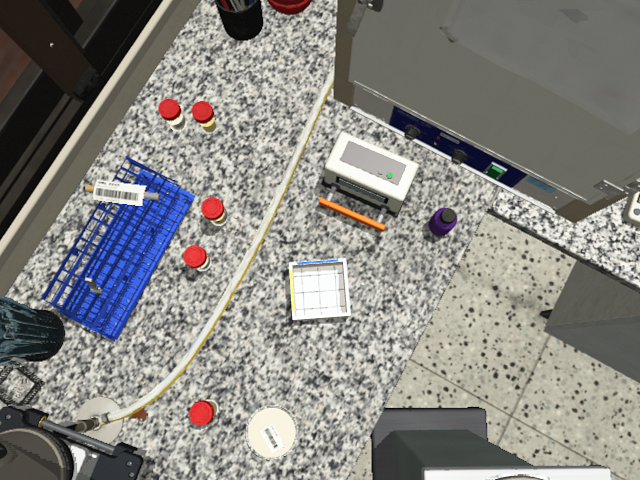

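View pics/scene0.png

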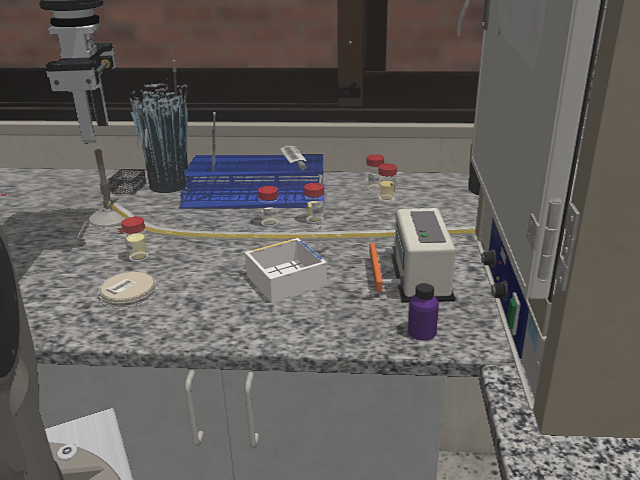

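The box is at top (320,289), with its blue rim toward the bar and its yellow rim to the left. The orange bar runs from (320,201) to (385,228), and the bottle is at (443,222). The hose is to the left of the box.

```bash
cat >> h.py <<'E'
def rect(P):
    (c,wh,a)=cv2.minAreaRect((P*1000).astype(np.float32)); return np.array(c),np.array(wh),a
def masks(im):
    h=cv2.cvtColor(im,cv2.COLOR_RGB2HSV); H,S,V=h[...,0].astype(int),h[...,1],h[...,2]
    return dict(orange=(H>5)&(H<16)&(S>180)&(V>120),blue=(H>100)&(H<125)&(S>110),yellow=(H>22)&(H<33)&(S>90),violet=(H>125)&(H<150)&(S>80),red=((H<4)|(H>175))&(S>170))
def look(name,bx,show=True):
    """bx: approx box centre (world, m). Fits bar (top face by depth + rays) and box rim, mm/deg"""
    im,d=snap("top",name); P=cloud("top",d); m=masks(im)
    v,u=np.mgrid[:480,:640]
    o=m["orange"]&(u>280)&(u<430)&(v>150)&(v<260)
    # bar: image rect -> rays on z=.033
    def flat(mask,z): return np.array([ray("top",a,b,z)[:2] for b,a in np.argwhere(mask)])
    Q=flat(o,.033); c,wh,a=rect(Q); print("bar",c.round(1),wh.round(1),round(a,2), "z",np.median(P[o][:,2]).round(4))
    t=np.cov(Q.T); e=np.linalg.eigh(t)[1][:,1]; e*=np.sign(e[1]); print("bar dir deg(from +y)",np.degrees(np.arctan2(-e[0],e[1])).round(2))
    near=np.hypot(P[...,0]-bx[0],P[...,1]-bx[1])<.085
    r=near&(P[...,2]>.038)&(P[...,2]<.051)&~o&(d>0)
    c,wh,a=rect(P[r][:,:2]); print("rim(depth)",c.round(1),wh.round(1),round(a,2))
    for k in("blue","yellow"):
        g=m[k]&r; Q=P[g][:,:2]; print(k,g.sum(),(Q.mean(0)*1000).round(1))
        e=np.linalg.eigh(np.cov(Q.T))[1][:,1]; print("   dir deg",np.degrees(np.arctan2(e[1],e[0])).round(2),"z",P[g][:,2].mean().round(4))
    return im,d,P,m,r
E
python3 - <<'E'
from h import *
b=ray("top",320,289,.02); print(b)
im,d,P,m,r=look("top1",b)
v,u=np.mgrid[:480,:640]
g=m["violet"]&(abs(u-443)<20)&(abs(v-222)<20); print("bottle",P[g].mean(0),P[g][:,2].max())
for (a,c) in((213,209),(195,257)): print("cup lid",ray("top",a,c,.074))
# reader top
for (a,c) in((340,135),(417,165),(403,198),(326,178)): print("reader top",ray("top",a,c,.094).round(4))
c=calibration("top");print(np.linalg.inv(c["world_to_cam"])[:3,3])
E
```

```text
[0.46024727 0.33237117 0.02      ]
bar [595.3 273.1] [127.2  10.7] 64.91 z 0.033
bar dir deg(from +y) -25.4
rim(depth) [458.5 334.8] [100.5 100.5] 3.57
blue 60 [506.  338.5]
   dir deg 93.69 z 0.0463
yellow 73 [455.6 382. ]
   dir deg -176.88 z 0.0465
bottle [0.56950901 0.11864996 0.05028307] 1.0182274229696968
cup lid [0.59615851 0.51658465 0.074     ]
cup lid [0.51193663 0.54544744 0.074     ]
reader top [0.7209 0.294  0.094 ]
reader top [0.6643 0.1624 0.094 ]
reader top [0.6059 0.1889 0.094 ]
reader top [0.6432 0.3196 0.094 ]
[0.3518487  0.33138393 1.01822742]
```

```bash
python3 -m handwheel '[[3,0,-2.2,0,-2,0,0.7],[6.5,0,-4.8,0,-4,0,0.7],[10,0,-7.3,0,-7,0,0.7],[13.5,0,-9.9,0,-10,0,0.7],[17,0,-12.5,0,-12,0,0.7],[20.5,0,-15,0,-15,0,0.7],[24,0,-17.6,0,-17,0,0.7],[27.5,0,-20.2,0,-20,0,0.7],[30.5,0,-22.4,0,-22,0,0.7],[33.4,0,-24.5,0,-23.8,0,0.7],[33.4,3,-24.5,0,-23.8,0,0.7],[33.4,6,-24.5,0,-23.8,0,0.7],[33.4,9,-24.5,0,-23.8,0,0.7],[33.4,11,-24.5,0,-23.8,0,0.7],[33.4,11,-24.5,0,-23.8,0,0.7]]' 25
python3 - <<'E'
from h import *
p,M,s=tool(); print(p,M.round(4),s["clock"],s["gripper_width"],np.round(s["joint_pos"],2))
im,_=snap("scene","scene2")
t,_=snap("top","top2"); cv2.imwrite("pics/c2.png",np.hstack([cv2.resize(im[180:360,200:440],(400,300)),cv2.resize(t[180:360,220:460],(400,300))])[:,:,::-1])
E
```

```text
clock: 2.02
position: [0.4612, 0.2874, 0.0942]
tool_rot: [-0.706, 0.707, 0.021, -0.023]
wrist_force: [-0.2, 0.2, 0.1]
gripper_width: 0.0655
[0.46118812 0.2874215  0.09424305] [[ 0.998  -0.0021 -0.0625]
 [ 0.0625 -0.0019  0.998 ]
 [-0.0022 -1.     -0.0018]] 2.025 0.06550848182064394 [-0.81  0.35  0.16  2.01 -0.08  0.79  1.03]
```

View pics/c2.png

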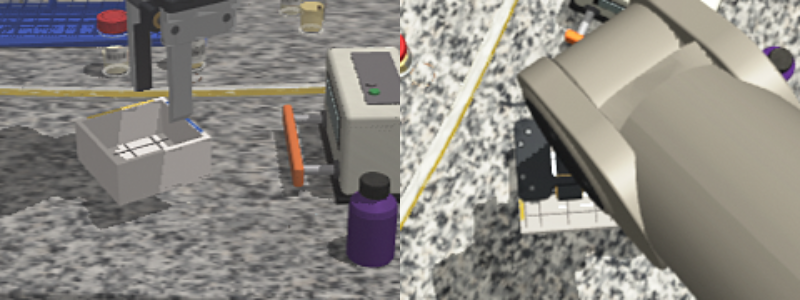

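The near finger is outside the right-hand wall and the far finger is above the hollow. I'll descend and pinch the wall opposite the yellow side.

```bash
python3 -m handwheel '[[0,2.5,0,0,0,0,0.7],[0,5,0,0,0,0,0.7],[0,6.8,0,0,0,0,0.7],[0,7.8,0,0,0,0,0.7],[0,8.2,0,0,0,0,0.7],[0,8.2,0,0,0,0,0.7],[0,8.2,0,0,0,0,0.3],[0,8.2,0,0,0,0,0.2],[0,8.2,0,0,0,0,0.1],[0,8.2,0,0,0,0,0],[0,8.2,0,0,0,0,0],[0,8.2,0,0,0,0,0],[0,8.2,0,0,0,0,0]]' 25
python3 - <<'E'
from h import *
p,M,s=tool(); print(p,M.round(4),s["clock"],s["gripper_width"])
im,_=snap("scene","scene3")
cv2.imwrite("pics/c3.png",cv2.resize(im[180:330,220:420],(800,600))[:,:,::-1])
E
```

```text
clock: 3.75
position: [0.462, 0.288, 0.0134]
tool_rot: [-0.707, 0.707, 0.022, -0.022]
wrist_force: [-0.1, -0.3, 0.4]
gripper_width: 0.0047
[0.46195358 0.28795928 0.01344155] [[ 9.981e-01 -1.000e-04 -6.240e-02]
 [ 6.240e-02 -1.000e-04  9.981e-01]
 [-1.000e-04 -1.000e+00 -1.000e-04]] 3.75 0.004728407735609986
```

View pics/c3.png

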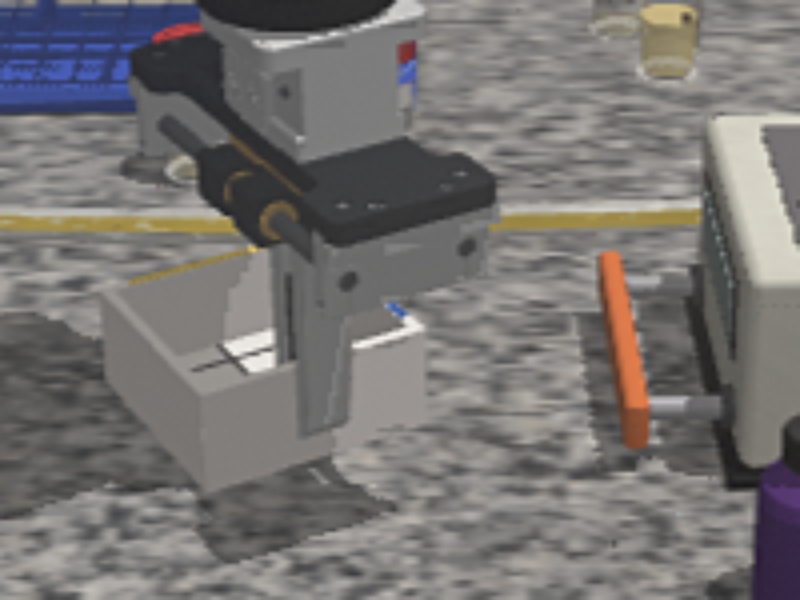

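Gripped: 4.7 mm between the fingers, matching the 5 mm wall, and the box is flat. Next I slide to a 2 cm standoff, square to the bar.

```bash
python3 -m handwheel '[[0.4,0,-0.3,0,2.5,0,0],[1,0,-0.6,0,6,0,0],[1.5,0,-1,0,10,0,0],[2,0,-1.3,0,13,0,0],[2.5,0,-1.6,0,16,0,0],[3,0,-2,0,20,0,0],[3.5,0,-2.3,0,23,0,0],[4,0,-2.6,0,26,0,0],[4.3,0,-2.8,0,28,0,0],[4.4,0,-2.9,0,28.8,0,0],[4.4,0,-2.9,0,28.8,0,0]]'
python3 - <<'E'
from h import *
p,M,s=tool(); print(p,np.degrees(np.arctan2(M[1,2],M[0,2])),s["clock"],s["gripper_width"],s["wrist_force"])
im,d,P,m,r=look("top4",(.5275,.305))
im2,_=snap("scene","scene4")
cv2.imwrite("pics/c4.png",np.hstack([cv2.resize(im2[180:330,260:460],(400,300)),cv2.resize(im[160:340,240:480],(400,300))])[:,:,::-1])
E
```

```text
clock: 5.18
position: [0.5079, 0.2617, 0.0134]
tool_rot: [-0.69, 0.69, -0.154, 0.155]
wrist_force: [0.1, 1.0, -1.1]
gripper_width: 0.005
[0.5079396  0.26174921 0.01344745] 64.78081830437945 5.175 0.004973044787611026 [ 0.07909216  0.97995438 -1.09862151]
bar [619.2 330.1] [ 1.5 11.4] 80.1 z 0.0328
bar dir deg(from +y) 83.24
rim(depth) [495.3 319.7] [100.   30.3] 64.91
blue 0 [nan nan]
   dir deg nan z nan
yellow 21 [521.3 359.5]
   dir deg 156.78 z 0.0467h.py:37: RuntimeWarning: Mean of empty slice.
  g=m[k]&r; Q=P[g][:,:2]; print(k,g.sum(),(Q.mean(0)*1000).round(1))
  ret = um.true_divide(
  avg = a.mean(axis, **keepdims_kw)
h.py:38: RuntimeWarning: Degrees of freedom <= 0 for slice
  e=np.linalg.eigh(np.cov(Q.T))[1][:,1]; print("   dir deg",np.degrees(np.arctan2(e[1],e[0])).round(2),"z",P[g][:,2].mean().round(4))
  c *= np.true_divide(1, fact)
  c *= np.true_divide(1, fact)
h.py:38: RuntimeWarning: Mean of empty slice.
  e=np.linalg.eigh(np.cov(Q.T))[1][:,1]; print("   dir deg",np.degrees(np.arctan2(e[1],e[0])).round(2),"z",P[g][:,2].mean().round(4))
  ret = ret.dtype.type(ret / rcount)
```

View pics/c4.png

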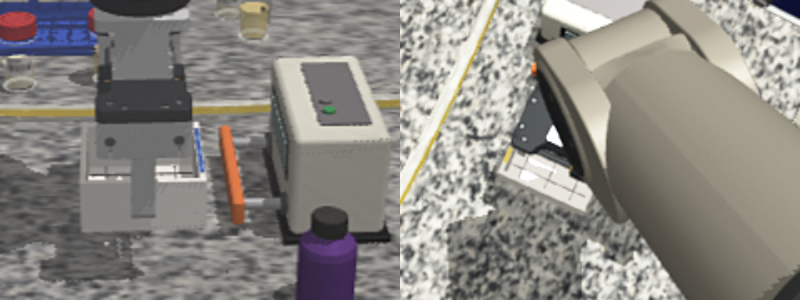

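Box yaw reads -25.1° and its centre (526.8, 304.9), matching the prediction, and the scene view shows the blue face parallel to the bar with a small gap. Next I cross-check the bar plane using both views' depth.

```bash
cat >> h.py <<'E'
A=np.radians(-25.2); N=np.array([np.cos(A),np.sin(A)]); T_=np.array([-N[1],N[0]]); B0=np.array([.5908,.2752])
def bar(cam,name,im=None):
    if im is None: im=cv2.imread(f"pics/{name}.png")[:,:,::-1].copy()
    P=cloud(cam,np.load(f"pics/{name}.npy")); o=masks(im)["orange"]
    Q=P[o&(np.hypot(P[...,0]-.595,P[...,1]-.273)<.09)]; q=(Q[:,:2]-B0)*1000
    n,t=q@N,q@T_; print(name,len(Q),"n pct",np.percentile(n,[1,5,25,50,75,95,99]).round(1),"t",np.percentile(t,[.5,99.5]).round(1),"z",np.percentile(Q[:,2],[1,99]).round(3))
    f=np.polyfit(t,n,1); 
    for hi in (1,): 
        k=[(np.percentile(n[abs(t-c)<5],3),c) for c in range(-55,56,10) if (abs(t-c)<5).sum()>15]
        k=np.array(k); s=np.polyfit(k[:,1],k[:,0],1); print("  front edge slope deg",np.degrees(s[0]).round(2),"at t=0",s[1].round(2),"bins",len(k))
    return n,t,Q
E
python3 - <<'E'
from h import *
for c,n in(("top","top0"),("scene","scene0"),("scene","scene4")): bar(c,n)
# box blue edge in scene4
im=cv2.imread("pics/scene4.png")[:,:,::-1].copy();P=cloud("scene",np.load("pics/scene4.npy"));m=masks(im)
for k in("blue",):
    g=m[k]&(np.hypot(P[...,0]-.5275,P[...,1]-.305)<.09); q=(P[g][:,:2]-B0)*1000; print(k,g.sum(),np.percentile(q@N,[2,25,50,75,98]).round(1),np.percentile(q@T_,[1,99]).round(1),P[g][:,2].mean())
E
```

```text
top0 201 n pct [-0.6 -0.   0.8  2.   7.6 17.  18.2] t [-62.9  63.4] z [-0.001  0.038]
  front edge slope deg -0.01 at t=0 -0.04 bins 7
scene0 7 n pct [6.2 6.4 7.  7.6 7.7 7.9 8. ] t [-64.9  37. ] z [0.013 0.033]Traceback (most recent call last):
  File "<stdin>", line 2, in <module>
  File "h.py", line 49, in bar
    k=np.array(k); s=np.polyfit(k[:,1],k[:,0],1); print("  front edge slope deg",np.degrees(s[0]).round(2),"at t=0",s[1].round(2),"bins",len(k))
                                ~^^^^^
IndexError: too many indices for array: array is 1-dimensional, but 2 were indexed
```

```bash
sed -i 's/(H>5)&(H<16)&(S>180)&(V>120)/(H>3)\&(H<18)\&(S>130)\&(V>70)/' h.py
python3 - <<'E'
from h import *
for c,n in(("top","top0"),("scene","scene0"),("scene","scene4")): bar(c,n)
im=cv2.imread("pics/scene4.png")[:,:,::-1].copy();P=cloud("scene",np.load("pics/scene4.npy"));m=masks(im)
for k in("blue",):
    g=m[k]&(np.hypot(P[...,0]-.5275,P[...,1]-.305)<.09); q=(P[g][:,:2]-B0)*1000; print(k,g.sum(),np.percentile(q@N,[2,25,50,75,98]).round(1),np.percentile(q@T_,[1,99]).round(1),P[g][:,2].mean())
E
```

```text
top0 532 n pct [-1.3 -0.8  0.2  2.9  6.3 17.5 18.4] t [-63.9  63.7] z [-0.002  0.038]
  front edge slope deg -0.08 at t=0 -0.91 bins 12
scene0 297 n pct [-1.2 -0.9  0.9  3.2  5.8  7.8  8.9] t [-67.   61.4] z [0.012 0.033]
  front edge slope deg 0.27 at t=0 -0.81 bins 10
scene4 299 n pct [-1.4 -1.   0.8  3.1  5.8  7.9  8.9] t [-66.7  60.9] z [0.012 0.033]
  front edge slope deg 0.31 at t=0 -0.88 bins 9
blue 33 [-107.8  -23.7  -23.1  -22.5  -21.9] [-63.6  33.3] 0.07086633652658887
```

```bash
python3 -m handwheel '[[0.3,0,0,0,0,0,0],[0.7,0,0,0,0,0,0],[1.1,0,0,0,0,0,0],[1.4,0,0,0,0,0,0],[1.6,0,0,0,0,0,0],[1.75,0,0,0,0,0,0],[1.9,0,0,0,0,0,0],[2.05,0,0,0,0,0,0],[2.2,0,0,0,0,0,0],[2.35,0,0,0,0,0,0],[2.5,0,0,0,0,0,0],[2.6,0,0,0,0,0,0],[2.7,0,0,0,0,0,0],[2.8,0,0,0,0,0,0],[2.9,0,0,0,0,0,0],[2.95,0,0,0,0,0,0],[2.95,0,0,0,0,0,0],[2.95,0,0,0,0,0,0]]'
python3 - <<'E'
from h import *
p,M,s=tool(); print(p,s["clock"],s["wrist_force"])
im,_=snap("scene","scene5"); bar("scene","scene5")
cv2.imwrite("pics/c5.png",cv2.resize(im[180:330,260:460],(800,600))[:,:,::-1])
E
```

```text
clock: 7.52
position: [0.5342, 0.2494, 0.0135]
tool_rot: [-0.69, 0.69, -0.154, 0.154]
wrist_force: [-5.3, 2.7, 3.8]
gripper_width: 0.0049
[0.53418373 0.24940492 0.01345358] 7.525 [-5.32913812  2.70631544  3.82573806]
scene5 220 n pct [ 9.   9.7 12.4 14.1 16.1 18.1 24.8] t [-66.8  64.2] z [-0.001  0.033]
  front edge slope deg -5.12 at t=0 4.92 bins 1h.py:49: RankWarning: Polyfit may be poorly conditioned
  k=np.array(k); s=np.polyfit(k[:,1],k[:,0],1); print("  front edge slope deg",np.degrees(s[0]).round(2),"at t=0",s[1].round(2),"bins",len(k))
```

View pics/c5.png

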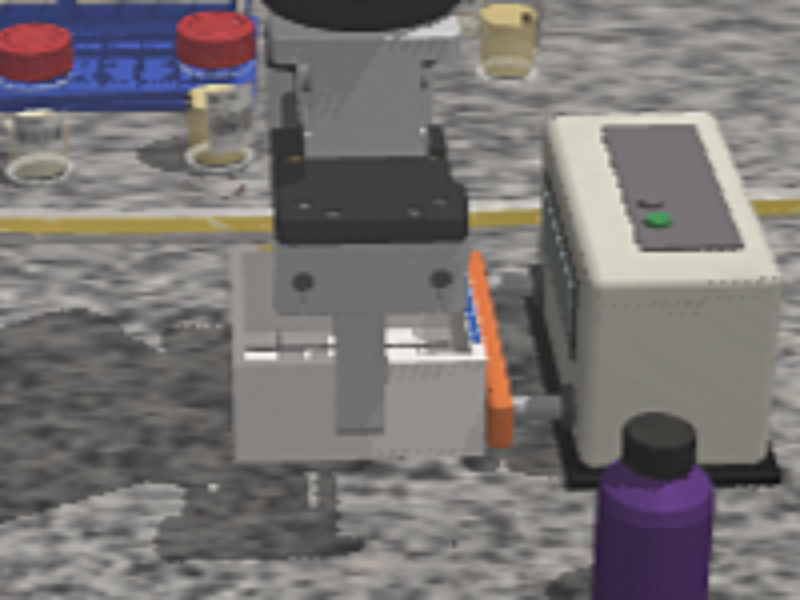

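The bar is in about 10 mm (back edge 7.9 → 18.1) with the box square, and only the box touches it. I'll hold briefly, draw back 7 cm, then turn about the box centre.

```bash
python3 -m handwheel '[[0,0,0,0,0,0,0],[0,0,0,0,0,0,0],[0,0,0,0,0,0,0],[-0.2,0,0,0,0,0,0],[-0.5,0,0,0,0,0,0],[-1,0,0,0,0,0,0],[-1.7,0,0,0,0,0,0],[-2.5,0,0,0,0,0,0],[-3.4,0,0,0,0,0,0],[-4.3,0,0,0,0,0,0],[-5.2,0,0,0,0,0,0],[-6,0,0,0,0,0,0],[-6.6,0,0,0,0,0,0],[-7,0,0,0,0,0,0],[-7,0,0,0,0,0,0]]'
python3 -m handwheel '[[-0.41,0,0.02,0,5,0,0],[-0.82,0,0.07,0,10,0,0],[-1.23,0,0.16,0,15,0,0],[-1.62,0,0.29,0,20,0,0],[-2.01,0,0.45,0,25,0,0],[-2.38,0,0.64,0,30,0,0],[-2.72,0,0.86,0,35,0,0],[-3.05,0,1.11,0,40,0,0],[-3.36,0,1.39,0,45,0,0],[-3.64,0,1.7,0,50,0,0],[-3.89,0,2.03,0,55,0,0],[-4.11,0,2.38,0,60,0,0],[-4.3,0,2.74,0,65,0,0],[-4.46,0,3.13,0,70,0,0],[-4.59,0,3.52,0,75,0,0],[-4.68,0,3.93,0,80,0,0],[-4.73,0,4.34,0,85,0,0],[-4.75,0,4.75,0,90,0,0],[-4.75,0,4.75,0,90,0,0]]'
python3 - <<'E'
from h import *
p,M,s=tool(); print(p,np.degrees(np.arctan2(M[1,2],M[0,2])),s["clock"],s["gripper_width"],s["wrist_force"],np.round(s["joint_pos"],2))
im,d=snap("top","top6")
im2,d2=snap("scene","scene6"); bar("scene","scene6")
for c,dd in(("top",d),("scene",d2)):
    P=cloud(c,dd); q=(P[...,:2]-B0)*1000; n,t=q@N,q@T_; z=P[...,2]
    r=(n>-170)&(n<-50)&(abs(t)<60)&(z>.042)&(z<.05); 
    print(c,r.sum(),"n",np.percentile(n[r],[1,99]).round(1),"t",np.percentile(t[r],[1,99]).round(1)); print(rect(np.stack([n,t],-1)[r]/1000))
cv2.imwrite("pics/c6.png",np.hstack([cv2.resize(im2[180:330,240:440],(400,300)),cv2.resize(im[160:340,240:480],(400,300))])[:,:,::-1])
E
```

```text
clock: 9.45
position: [0.4707, 0.2793, 0.0135]
tool_rot: [-0.69, 0.69, -0.154, 0.154]
wrist_force: [-0.3, 0.1, -1.4]
gripper_width: 0.0048
clock: 11.82
position: [0.4485, 0.3428, 0.0135]
tool_rot: [-0.379, 0.379, -0.597, 0.597]
wrist_force: [0.0, 0.8, -0.1]
gripper_width: 0.0046
[0.44845839 0.34277363 0.0134531 ] -25.16200461105293 11.825 0.00459948733199424 [ 0.04788703  0.83820827 -0.10326151] [-1.29  0.6   0.68  2.03 -0.58  0.71 -0.67]
scene6 299 n pct [-1.3 -1.1  0.9  3.1  5.9  7.8  8.9] t [-66.6  60.4] z [0.012 0.033]
  front edge slope deg 0.13 at t=0 -0.99 bins 10Traceback (most recent call last):
  File "<stdin>", line 8, in <module>
    return _quantile_unchecked(
        a, q, axis, out, overwrite_input, method, keepdims, weights)
    return _ureduce(a,
                    func=_quantile_ureduce_func,
    ...<5 lines>...
                    overwrite_input=overwrite_input,
                    method=method)
    r = func(a, **kwargs)
    result = _quantile(arr,
                       quantiles=q,
    ...<2 lines>...
                       out=out,
                       weights=wgt)
    slices_having_nans = np.isnan(arr[-1, ...])
                                  ~~~^^^^^^^^^
IndexError: index -1 is out of bounds for axis 0 with size 0
```

```bash
python3 - <<'E'
from h import *
im=cv2.imread("pics/top6.png"); im2=cv2.imread("pics/scene6.png")
P=cloud("scene",np.load("pics/scene6.npy")); q=(P[...,:2]-B0)*1000; n,t=q@N,q@T_; z=P[...,2]
r=(n>-180)&(n<-45)&(abs(t)<65)&(z>.042)&(z<.05)
print(r.sum(),rect(np.stack([n,t],-1)[r]/1000))
m=masks(im2[:,:,::-1].copy())
g=m["yellow"]&r; print("yellow",g.sum(),np.percentile(n[g],[2,50,98]),np.percentile(t[g],[2,98]),np.degrees(np.polyfit(t[g],n[g],1)[0]))
# right wall (facing camera): t = -50 side
w=(n>-180)&(n<-45)&(t<-35)&(t>-65)&(z>.01)&(z<.04); f=np.polyfit(n[w],t[w],1); print("side wall",w.sum(),np.degrees(f[0]),np.median(t[w]),np.percentile(n[w],[1,99]))
cv2.imwrite("pics/c6.png",np.hstack([cv2.resize(im2[180:330,240:440],(400,300)),cv2.resize(im[160:340,240:480],(400,300))]))
E
```

```text
474 (array([-117.74281311,   -1.07028198]), array([111.95552826, 105.34967041]), 0.11815245449542999)
yellow 39 [-65.57574793 -63.60889768 -62.00456188] [-35.19742913  33.03106293] -0.34371566513156654
side wall 1021 0.09211755800110985 -50.64874533871485 [-160.45681959  -62.70152823]
```

View pics/c6.png

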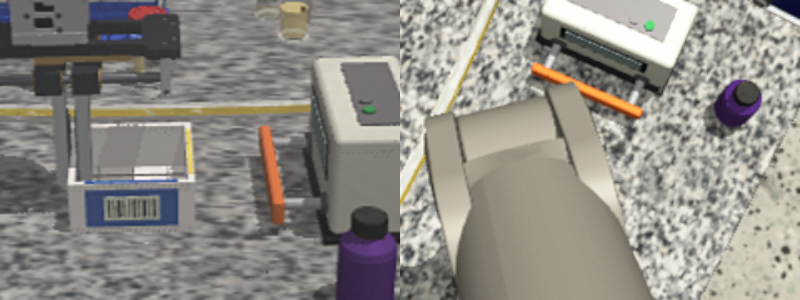

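Yellow side faces the bar, yaw within 0.1°, centred within about 1 mm, about 6 cm clear, and the bar has returned fully out. I'll press 69.5 mm forward along tool z.

```bash
python3 -m handwheel '[[0,0,0.3,0,0,0,0],[0,0,0.9,0,0,0,0],[0,0,1.7,0,0,0,0],[0,0,2.5,0,0,0,0],[0,0,3.3,0,0,0,0],[0,0,4,0,0,0,0],[0,0,4.6,0,0,0,0],[0,0,5.1,0,0,0,0],[0,0,5.4,0,0,0,0],[0,0,5.6,0,0,0,0],[0,0,5.75,0,0,0,0],[0,0,5.9,0,0,0,0],[0,0,6.05,0,0,0,0],[0,0,6.2,0,0,0,0],[0,0,6.35,0,0,0,0],[0,0,6.5,0,0,0,0],[0,0,6.6,0,0,0,0]]'
python3 -m handwheel '[[0,0,0.1,0,0,0,0],[0,0,0.2,0,0,0,0],[0,0,0.3,0,0,0,0],[0,0,0.35,0,0,0,0],[0,0,0.35,0,0,0,0],[0,0,0.35,0,0,0,0],[0,0,0.35,0,0,0,0]]'
cat >> h.py <<'E'
def check(name):
    p,M,s=tool(); print(p.round(4),s["clock"],np.round(s["wrist_force"],1),s["gripper_width"])
    im,d=snap("scene",name); bar("scene",name)
    P=cloud("scene",d); q=(P[...,:2]-B0)*1000; n,t=q@N,q@T_; z=P[...,2]
    w=(n>-120)&(n<20)&(t<-40)&(t>-60)&(z>.012)&(z<.038)&~masks(im)["orange"]; f=np.polyfit(n[w],t[w],1); print("side wall",w.sum(),"yaw",np.degrees(f[0]),"t",np.median(t[w]),"n",np.percentile(n[w],[1,99]))
    cv2.imwrite(f"pics/c_{name}.png",cv2.resize(im[180:330,260:460],(800,600))[:,:,::-1])
E
python3 -c "
from h import *
check('s7')"
```

```text
clock: 14.05
position: [0.5077, 0.3145, 0.0135]
tool_rot: [0.379, -0.379, 0.597, -0.597]
wrist_force: [-6.8, 2.4, 6.5]
gripper_width: 0.0049
clock: 14.92
position: [0.5108, 0.313, 0.0135]
tool_rot: [0.379, -0.379, 0.597, -0.597]
wrist_force: [-5.8, 1.9, 5.9]
gripper_width: 0.005
[0.5108 0.313  0.0135] 14.925 [-5.8  1.9  5.9] 0.00499579690163657
s7 220 n pct [ 7.7  9.1 11.2 13.2 15.2 17.1 23.6] t [-66.8  62.4] z [-0.002  0.034]
  front edge slope deg 6.58 at t=0 14.36 bins 3
side wall 900 yaw -0.1834642486217982 t -50.973850538030646 n [-91.31469196   8.29298428]
```

View pics/c_s7.png

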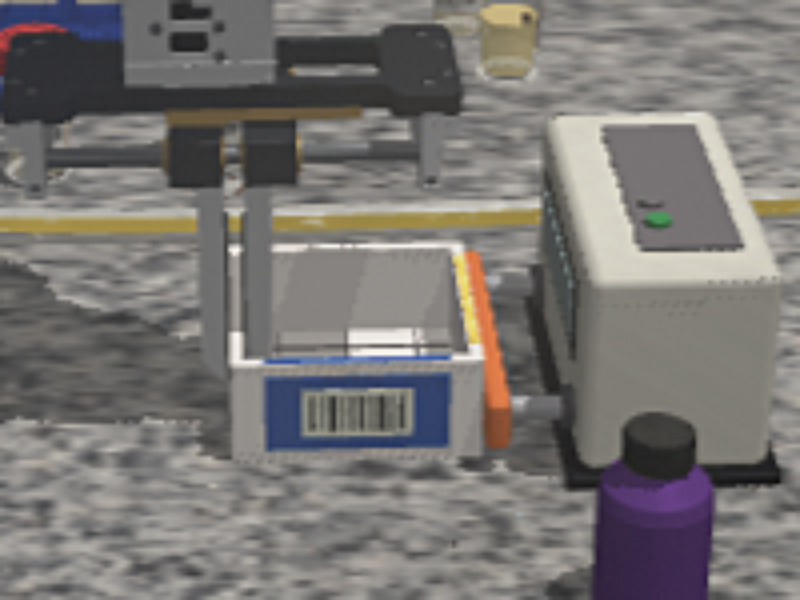

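The bar is in about 9.3 mm, with the yellow face flush and square. I'll nudge slightly more, hold, let go and lift straight up.

```bash
python3 -m handwheel '[[0,0,0.05,0,0,0,0],[0,0,0.07,0,0,0,0],[0,0,0.07,0,0,0,0],[0,0,0.07,0,0,0,0],[0,0,0.07,0,0,0,0.1],[0,0,0.07,0,0,0,0.2],[0,0,0.07,0,0,0,0.3],[0,0,0.07,0,0,0,0.4],[0,0,0.07,0,0,0,0.4],[0,0,0.07,0,0,0,0.4],[0,0,0.07,0,0,0,0.4]]'
python3 -c "
from h import *
check('s8')"
python3 -m handwheel '[[0,-0.5,0,0,0,0,0.4],[0,-1.5,0,0,0,0,0.4],[0,-3,0,0,0,0,0.4],[0,-5,0,0,0,0,0.4],[0,-8,0,0,0,0,0.4],[0,-11,0,0,0,0,0.4],[0,-14,0,0,0,0,0.4],[0,-16,0,0,0,0,0.4],[0,-17,-3,0,0,0,0.4],[0,-17,-6,0,0,0,0.4],[0,-17,-8,0,0,0,0.4],[0,-17,-8,0,0,0,0.4]]'
python3 -c "
from h import *
check('s9')"
```

```text
clock: 16.35
position: [0.5119, 0.3124, 0.0135]
tool_rot: [0.379, -0.379, 0.597, -0.597]
wrist_force: [1.0, 0.4, -0.7]
gripper_width: 0.0377
[0.5119 0.3124 0.0135] 16.35 [ 1.   0.4 -0.7] 0.0376620348345233
s8 215 n pct [ 9.   9.4 12.4 14.  15.9 17.8 24.5] t [-66.6  63. ] z [-0.002  0.033]
  front edge slope deg -5.1 at t=0 4.9 bins 1
side wall 898 yaw -0.24234640411379413 t -51.20187558691919 n [-91.20152558   8.58737381]
clock: 17.9
position: [0.4382, 0.3474, 0.1838]
tool_rot: [0.379, -0.38, 0.597, -0.596]
wrist_force: [-0.3, 0.6, 0.5]
gripper_width: 0.0375
[0.4382 0.3474 0.1838] 17.9 [-0.3  0.6  0.5] 0.03749973657794425
s9 216 n pct [ 9.2  9.6 12.3 13.9 15.8 17.6 24.5] t [-65.8  63.3] z [-0.002  0.033]
  front edge slope deg -5.02 at t=0 4.82 bins 1
side wall 895 yaw -0.14400498821871754 t -51.03982714193943 n [-91.15619577   8.41710171]h.py:49: RankWarning: Polyfit may be poorly conditioned
  k=np.array(k); s=np.polyfit(k[:,1],k[:,0],1); print("  front edge slope deg",np.degrees(s[0]).round(2),"at t=0",s[1].round(2),"bins",len(k))
h.py:49: RankWarning: Polyfit may be poorly conditioned
  k=np.array(k); s=np.polyfit(k[:,1],k[:,0],1); print("  front edge slope deg",np.degrees(s[0]).round(2),"at t=0",s[1].round(2),"bins",len(k))
```

View pics/s9.png

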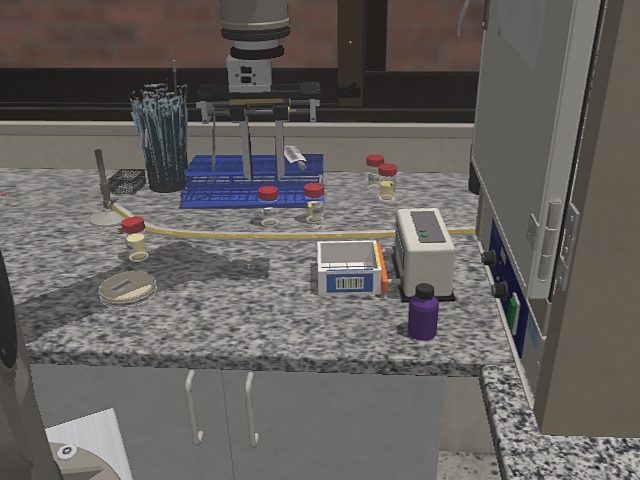

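The box rests at (350,268), flush against the bar at (380,265). The bar is held in about 10 mm and the gripper is well clear. The bottle and cups are at the same pixels as at the start.

```bash
python3 -c "
from cell import *
print(sign_off())"
```

```text
the job is handed in; nothing more can be done
None
```

The job is done and handed in at about 18 s of the 67 s allowed; no verdict was reported.

I pinched the wall opposite the yellow label and slid the box flat to the bar.

- **Blue press:** the blue side pressed the bar in about 10 mm. I then drew the box back 7 cm, leaving about 6 cm clear after the turn. The bar sprang fully out.
- **Yellow press:** I turned the box a quarter turn about its own centre and pressed the yellow side in, again about 10 mm. Then I let go and lifted away.

**Last checks, after release:**
- The bar is in about 10 mm, with the yellow face flush.
- The box is within about 0.2° of square.
- The box measured about 1 mm off centre, against a camera accuracy of about 2 mm.
- The wrist force was about zero.
- The bottle and cups look unmoved in the scene picture; I did not re-measure them.

**Checks that failed or disagreed:**
- The scene and top views disagreed by 2–3 mm on the centre of the bar. I went with the top view.
- My fit of the bar's front edge does not work once the box covers it. The press depths come from the bar's back edge and the arm's travel.
- The top camera could not see the box after the turn because the arm was in the way. The final position rests on the scene camera and the arm's own readings.

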